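Lay out the damper line rebuild kit

TASK

Lay out the rebuild kit on the blue mat: put the copper gasket flat and centred on the iron flange, stand the brass valve upright and centred on top of that gasket, and lay the nickel gauge face up in the middle of the cork pad. Lay the green sight tube in the middle of the mat, halfway between flange and pad and pointing from one to the other. Leave the black rubber gasket, the wrench and the yellow tin where they are.

Things in the scene. Friction and masses are not known exactly. Their poses are not given: they have to be found in the camera images.
- mat: Blue rubber service mat fixed flat on the slate shelf, 120 x 560 x 3 mm (x, y, z). Origin: centre of its underside on the shelf, so its top is 3 mm above the origin. Its own y axis runs along its length; the flange and the pad are fixed on it, centred 200 mm either side of the middle along that axis, and either may be at either end.
- flange: Dark iron pipe flange fixed on one end of the mat: disc 100 mm across, 18 mm thick, with a bright raised face 68 mm across on top, 20 mm above its origin, and flat. The dark bore is only a mark. Origin: centre of its underside (on the mat top); z up.
- pad: Round cork pad fixed on the other end of the mat, 84 mm across, 8 mm thick. Origin: centre of its underside (on the mat top); z up.
- copper_gasket: Loose flat copper-coloured ring, 56 mm outside, 24 mm hole, 6 mm thick, about 80 g, lying on the shelf. Origin: centre of its underside; z up.
- valve: Loose brass gate valve, about 0.45 kg, standing upright on a round foot 46 mm across (8 mm thick). Origin: centre of the underside of the foot; z up the pipe axis, 80 mm tall. The top 18 mm (z 62 to 80) is a hexagon 44 mm across flats with two flats facing its own +y and -y: the place to grip. Below it the barrel is 32 to 40 mm across. From the barrel, at z = 36 mm, a bonnet and stem run out along its own -x to a red handwheel 44 mm across, ending 56 mm from the axis.
- gauge: Loose nickel-plated pressure gauge, about 180 g, lying on its back with the white dial up: round case 52 mm across, 28 mm high. A brass stem, 14 mm thick (16 mm square nut), sticks out along its own -x at z = 14 mm to 49 mm from the centre. Origin: centre of the underside of the case; z up through the dial.
- sight_tube: Loose green glass sight tube lying flat, about 120 g: tube 18 mm across, its bare middle 84 mm long, with a brass hexagon 24 mm across flats and 20 mm long at each end; 124 mm long overall. Origin: on the tube's axis at mid length, 12 mm above what it lies on; its own x axis runs along the tube. The two ends are alike.
- rubber_gasket: Loose black rubber ring of the same size as the copper one (56 mm outside, 6 mm thick). A bystander. Origin: centre of its underside.
- wrench: Loose steel wrench 150 mm long lying on one side of the shelf, pointing away from the robot. A bystander. Its x axis runs along it.
- tin: Loose tin with a yellow label, 60 mm across, 55 mm tall, standing on the other side of the shelf. A bystander. Origin: centre of its underside.
Things that resemble listed ones, but are neither listed nor needed, are in the scene too. Of the things that look like the sight_tube, the smallest one is meant.

How it is judged:
By the outcome, as a careful person would: the job done as asked, in the order asked, and still so for the second after the job is handed in, with the robot touching nothing.
It also fails if it takes over 115 s, if anything falls off the work surface, if the arm or the gripper's body presses on something with over 40 N, if the wrist force passes 120 N, or if a joint passes its speed limit or range.

ROBOT

A 6-joint arm with a two-finger parallel gripper is mounted at the origin on the work surface. World frame = base frame: x ahead of the robot, y to its left, z up, the work surface at z = 0. Lengths are in m, angles in rad, forces in N, time in s.
With the tool pointing down it reaches from about 0.35 to 0.975 m from the base axis. Payload 17.4 kg.
Tool frame: the origin (TCP) lies where the fingers leave the gripper's body, on its centre line; the fingertips stand 73 mm ahead of it and the grasp point (between the pads) lies 54 mm ahead of it; z points along the fingers, y is the direction in which the jaws open and shut (so a half turn about z gives the same grasp; the last joint's range is limited). The gripper opens to 85 mm and grips with 20 to 120 N. Pads are 22 mm wide; open, the fingers measure 114 mm over their backs; the gripper's body (76 mm by 85 mm) begins 54 mm behind the grasp point. The pads swing forward as they close: fully open they stand 13 mm farther back than shut.
Start: joints at [-1.266, 0.116, 1.442, -0, 1.584, -0.038], TCP at [0.227, -0.636, 0.304] pointing down, gripper open.
Joint ranges: [-2.83, 2.83], [-0.83, 2.19], [0.07, 2.5], [-1.14, 4.28], [0.01, 3], [-2.97, 2.97]. Speed limits (rad/s): [1.89, 1.89, 2.22, 3.14, 3.14, 3.14].

INTERFACE

Orientations are given as a rotation vector (axis times angle).
In Python, from plant import sensors, cams, arm gives the robot as it stands.
- The arm moves only by the tool arm_command, never from a script. Its argument "increments" is one flat list of numbers, 4 for each row, row after row: the shift along the tool's x, y, z in cm, then the turn about the tool's z in rad. In form: [tx, ty, tz, turn, tx, ty, tz, turn, ...]. A call has 1 to 5 rows; each row is the pose to reach, as a shift and turn from the pose commanded when the call began, along the tool's axes at that moment; what a row does not reach only later rows make up. A row lasts 1/10 s, in which the tool goes at most 50 mm and 8.59 degrees, less where a joint would pass 70% of its speed; a pose out of reach is approached as far as the arm can. A call with a gripper value outside its range is refused whole. "jaw" is the finger opening in cm, from 0 to 8.54, set as the call begins (left out, the last holds). The fingers move at their own pace and stop on an object; "squeeze" is the grip in N (left out, the last holds). Time passes only in rows, so rows that repeat a pose let the fingers close. It gives the time, the measured TCP pose, the force and the opening at its end, in the units of the state.
- sensors.get_obs(): the state, without advancing time (a new reading comes with each control period).
- cams.snapshot(name): name is "side" or "top"; returns a dict with "image" (420x560x3 uint8, red, green, blue), "mtx" (3x3 intrinsics, pixels), "origin" and "orientation" of the camera in the world. Camera axes: x right, y down, z forward; pixel columns grow to the right and rows downward; lengths in m; the calibration is good to about 2 mm. A picture is of the moment at which its call begins. There is no depth.
- arm.hand_in(): hands the job in, once; it reports no verdict.
The state is a dict: "time": time; "joint_pos": joint angles; "dq": joint speeds; "joint_efforts": joint torques, N m; "ee_pos": TCP position; "orientation": TCP orientation; "wrist_force": force on the tool from outside, world axes, zero at the start; "torque": the same for the moment, N m; "finger_gap": finger opening in m.
Only numpy, scipy, OpenCV 4.12 (cv2) and the standard library are available. Lean on these libraries where they do the work, as an engineer would, in place of code of your own. Each camera call takes 0.05 s, during which the arm holds its last target. There are 200 camera calls.

## Working session

There is one attempt and no reset: what is moved stays moved. The work goes in short steps, Python scripts to look and compute and a tool call to move; the robot and the scene stay as the last step left them, time stands still between calls to the robot, and variables do not carry over. Pictures are saved under pics/ and viewed, about 12 in all and at most 16, crops included, and the job is handed in when it is done.

Besides the shell and the picture viewer there is one more tool, called after "Call:" as name(argument=value, ...) on one line, values as JSON. arm_command: Moves the arm, as the interface text tells. Its arguments: {"type":"object","properties":{"increments":{"type":"array"},"jaw":{"type":"number"},"squeeze":{"type":"number"}},"required":["increments"]}

```bash
ls; mkdir -p pics; python3 - <<'E'
from plant import sensors,cams
import cv2,pickle
o=sensors.get_obs(); print({k:v for k,v in o.items()})
for n in ("top","side"):
    s=cams.snapshot(n); pickle.dump(s,open(f"pics/{n}0.pkl","wb")); cv2.imwrite(f"pics/{n}0.png",s["image"][:,:,::-1]); print(n,s["mtx"],s["origin"],s["orientation"])
E
```

```text
pics
{'time': 0.0, 'joint_pos': array([-1.26581388e+00,  1.16508346e-01,  1.44224092e+00,  1.04825152e-06,
        1.58398140e+00, -3.78186654e-02]), 'dq': array([-0.00056305, -0.00019556, -0.00090025,  0.00047256, -0.00181114,
       -0.0006214 ]), 'joint_efforts': array([-1.38525007e-03, -7.31990075e+01, -6.32484984e+01, -2.03623249e-04,
        6.37573350e-03,  1.85872165e-05]), 'ee_pos': array([ 0.22683778, -0.63564594,  0.30316216]), 'orientation': array([-3.09444693e+00, -5.35645674e-01,  2.36363085e-04]), 'wrist_force': array([0.8315963 , 0.27426103, 0.0273371 ]), 'torque': array([ 0.03491468,  0.01441604, -0.03012346]), 'finger_gap': 0.08546476248418303}
top [[409.27805484   0.         281.17378407]
 [  0.         409.27805484 211.19958296]
 [  0.           0.           1.        ]] [ 0.35137105 -0.00171803  1.13597668] [-2.14633401  2.12190198 -0.13787905]
side [[405.63439022   0.         271.75140035]
 [  0.         405.63439022 208.14541603]
 [  0.           0.           1.        ]] [-0.09239748  0.69197911  0.54054104] [-0.82295414  2.2861004  -1.35874569]
```

View pics/top0.png

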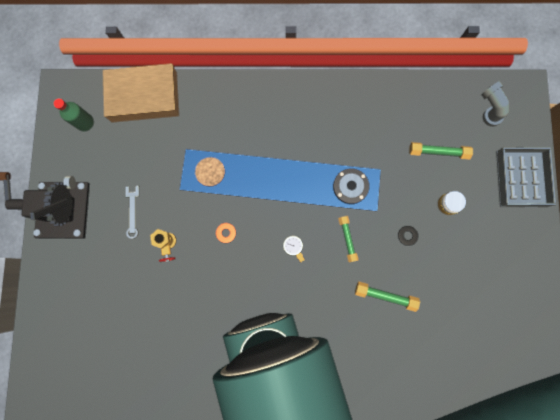

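View pics/side0.png

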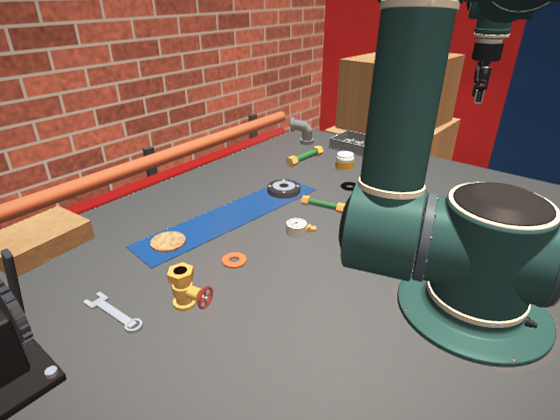

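Candidates (top view pixels):
- **Sight tube:** (348,239), about 39 px between end caps, (441,151), about 51 px, and (387,297), about 55 px. The smallest is (348,239).
- **Copper ring:** (226,233). The black ring at (407,236) is the rubber one.
- **Others:** valve (162,240), gauge (293,246), pad (210,171), flange (351,185).

I'll check these in one close crop.

```bash
cat > h.py <<'E'
import numpy as np,cv2,pickle
from scipy.spatial.transform import Rotation as Ro
def ray(s,uv):
    uv=np.atleast_2d(uv).astype(float); d=np.c_[uv,np.ones(len(uv))]@np.linalg.inv(s["mtx"]).T
    return d@Ro.from_rotvec(s["orientation"]).as_matrix().T
def onz(s,uv,z):
    d=ray(s,uv); o=np.array(s["origin"]); return (o+d*((z-o[2])/d[:,2])[:,None])
def proj(s,p):
    c=(np.atleast_2d(p)-s["origin"])@Ro.from_rotvec(s["orientation"]).as_matrix(); c=c@s["mtx"].T; return c[:,:2]/c[:,2:]
def tri(s1,u1,s2,u2):
    d1,d2=[ (lambda v:v/np.linalg.norm(v))(ray(s,u)[0]) for s,u in((s1,u1),(s2,u2))]
    o1,o2=np.array(s1["origin"]),np.array(s2["origin"])
    t=np.linalg.lstsq(np.c_[d1,-d2],o2-o1,rcond=None)[0]
    a,b=o1+t[0]*d1,o2+t[1]*d2; return (a+b)/2,np.linalg.norm(a-b)
def mask(s,lo,hi,box):
    h=cv2.cvtColor(s["image"],cv2.COLOR_RGB2HSV); m=cv2.inRange(h,np.array(lo),np.array(hi))
    k=np.zeros_like(m); x0,y0,x1,y1=box; k[y0:y1,x0:x1]=m[y0:y1,x0:x1]; return k
def blobs(m,amin=8):
    n,l,st,c=cv2.connectedComponentsWithStats(m); return [(tuple(c[i].round(2)),int(st[i,4]),tuple(map(int,st[i,:4]))) for i in range(1,n) if st[i,4]>=amin]
E
python3 - <<'E'
from h import *
t=pickle.load(open("pics/top0.pkl","rb")); s=pickle.load(open("pics/side0.pkl","rb"))
a=cv2.resize(t["image"][210:275,140:360],None,fx=3.6,fy=3.6,interpolation=cv2.INTER_CUBIC)
b=cv2.resize(s["image"][170:320,80:350],None,fx=2.2,fy=2.2,interpolation=cv2.INTER_CUBIC)
c=np.zeros((a.shape[0]+b.shape[0],800,3),np.uint8); c[:a.shape[0],:a.shape[1]]=a; c[a.shape[0]:,:b.shape[1]]=b
cv2.imwrite("pics/crop0.png",c[:,:,::-1]); print(c.shape)
m=mask(t,(100,120,60),(125,255,255),(150,130,400,230))
cs,_=cv2.findContours(m,cv2.RETR_EXTERNAL,cv2.CHAIN_APPROX_NONE); c=max(cs,key=cv2.contourArea)[:,0]
P=onz(t,c,.003)[:,:2].astype(np.float32); print("mat",cv2.minAreaRect(P))
for n,z,lo,hi,bx in [("copper",.006,(3,150,120),(18,255,255),(205,220,245,250)),("pad",.011,(3,60,80),(25,255,255),(185,150,235,195)),
 ("flange bright",.023,(0,0,110),(180,80,255),(325,160,380,210)),("flange all",.02,(0,0,0),(180,110,255),(325,163,380,205)),("dial",.028,(0,0,150),(180,60,255),(275,230,315,265)),("gstem",.014,(12,120,80),(35,255,255),(275,230,315,270)),
 ("tubebrass",.012,(12,120,80),(35,255,255),(330,210,365,270)),("tubegreen",.012,(45,100,50),(80,255,255),(330,210,365,270)),("valvebrass",.08,(12,120,60),(35,255,255),(140,225,185,270)),("red",.036,(170,100,60),(180,255,255),(140,225,185,270)),("rubber",.006,(0,0,0),(180,255,45),(390,222,425,250))]:
    for c,A,b in blobs(mask(t,lo,hi,bx)): print(n,c,A,b,onz(t,[c],z)[0].round(4))
E
```

```text
(564, 800, 3)
mat ((0.6135863065719604, 0.02885529398918152), (0.5569217205047607, 0.11874111741781235), 84.31031799316406)
pad (np.float64(209.51), np.float64(171.36)) 629 (196, 158, 28, 28) [0.6329 0.2271 0.011 ]
flange bright (np.float64(356.21), np.float64(162.86)) 345 (325, 160, 55, 9) [ 0.6575 -0.1853  0.023 ]
flange bright (np.float64(351.14), np.float64(186.76)) 654 (336, 170, 32, 33) [ 0.5893 -0.1703  0.023 ]
flange bright (np.float64(378.7), np.float64(199.97)) 33 (378, 187, 2, 23) [ 0.5529 -0.2454  0.023 ]
flange bright (np.float64(338.01), np.float64(208.03)) 88 (325, 206, 36, 4) [ 0.5293 -0.1336  0.023 ]
flange all (np.float64(359.13), np.float64(164.78)) 208 (325, 163, 55, 7) [ 0.6528 -0.1938  0.02  ]
flange all (np.float64(350.9), np.float64(185.65)) 1029 (333, 168, 37, 36) [ 0.5931 -0.1702  0.02  ]
flange all (np.float64(378.68), np.float64(194.11)) 37 (378, 180, 2, 25) [ 0.5699 -0.2464  0.02  ]
dial (np.float64(292.49), np.float64(245.01)) 317 (283, 235, 20, 21) [ 0.4261 -0.0095  0.028 ]
gstem (np.float64(300.0), np.float64(257.0)) 36 (297, 253, 7, 9) [ 0.3947 -0.0304  0.014 ]
tubebrass (np.float64(343.42), np.float64(219.97)) 59 (339, 217, 10, 8) [ 0.4979 -0.1496  0.012 ]
tubebrass (np.float64(352.42), np.float64(257.3)) 64 (348, 253, 10, 9) [ 0.3957 -0.173   0.012 ]
tubegreen (np.float64(347.79), np.float64(238.27)) 131 (343, 225, 11, 29) [ 0.4474 -0.161   0.012 ]
valvebrass (np.float64(163.64), np.float64(241.11)) 360 (151, 230, 25, 25) [0.4288 0.3253 0.08  ]
```

View pics/crop0.png

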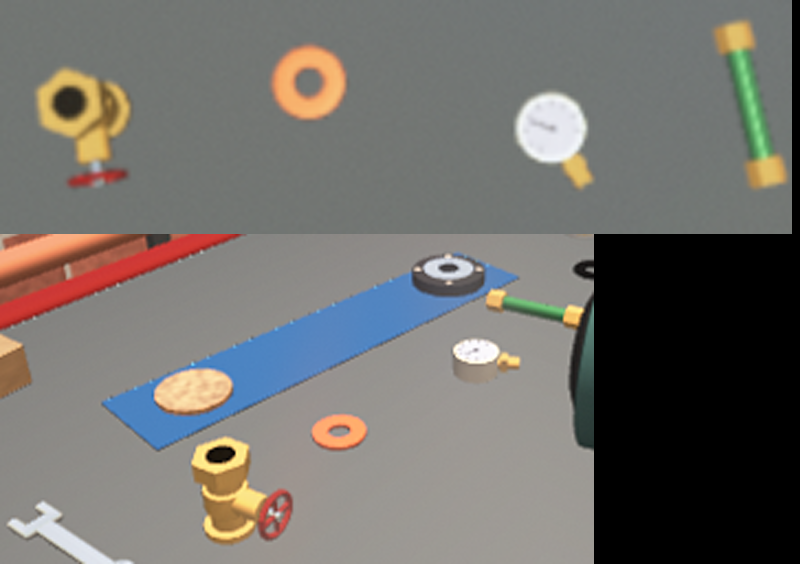

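The crop confirms the smallest tube at (348,239): its end caps are 105 mm apart, against 104 expected. It also shows the valve bore at about (159,238) with the wheel at (167,259), and the gauge at (293,245). Next I'll refine the centres and triangulate the heights.

```bash
cat > m.py <<'E'
from h import *
t=pickle.load(open("pics/top0.pkl","rb")); s=pickle.load(open("pics/side0.pkl","rb"))
H=lambda s,u,v:cv2.cvtColor(s["image"],cv2.COLOR_RGB2HSV)[v,u]
print("copper hsv",H(t,220,233),H(s,225,260),"red",H(t,167,259),H(s,208,295),"bore",H(t,159,238))
def ell(m):
    cs,_=cv2.findContours(m,cv2.RETR_EXTERNAL,cv2.CHAIN_APPROX_NONE); c=max(cs,key=cv2.contourArea)
    return cv2.fitEllipse(cv2.convexHull(c))
C=((0,120,120),(22,255,255))
T={"copper":ell(mask(t,*C,(205,215,250,252))),"pad":ell(mask(t,(3,60,80),(25,255,255),(185,150,235,195))),
 "flangeface":ell(mask(t,(0,0,110),(180,80,255),(334,168,370,203))),"dial":ell(mask(t,(0,0,150),(180,60,255),(275,230,315,265))),
 "bore":ell(mask(t,(0,0,0),(180,255,60),(150,228,168,248)))}
S={"copper":ell(mask(s,*C,(215,245,252,275))),"pad":ell(mask(s,(3,60,80),(25,255,255),(140,225,195,255))),
 "flangeface":ell(mask(s,(0,0,110),(180,80,255),(268,178,300,194))),"dial":ell(mask(s,(0,0,170),(180,40,255),(280,215,308,229))),
 "bore":ell(mask(s,(0,0,0),(180,255,60),(168,260,194,280)))}
for k in T:
    print(k,np.round(T[k][0],1),np.round(T[k][1],1),np.round(S[k][0],1),np.round(S[k][1],1),*[np.round(x,4) for x in tri(t,T[k][0],s,S[k][0])])
br=((12,120,80),(35,255,255))
print("side tube brass",blobs(mask(s,*br,(298,190,350,215))),"gstem",blobs(mask(s,*br,(300,215,320,240))))
for nm,a,b in(("tube end",(343.42,219.97),None),):
    bb=sorted(blobs(mask(s,*br,(298,190,350,215))))[0][0]; print(nm,*tri(t,a,s,bb))
print("red top",blobs(mask(t,(168,80,50),(180,255,255),(140,225,185,275)),4),blobs(mask(t,(0,150,50),(6,255,255),(140,225,185,275)),4))
print("red side",blobs(mask(s,(168,80,50),(180,255,255),(190,275,225,320)),4))
for k,z in(("copper",.006),("pad",.011),("flangeface",.023),("dial",.028),("bore",.08)): print(k,onz(t,T[k][0],z)[0].round(4),onz(s,S[k][0],z)[0].round(4))
E
python3 m.py
```

```text
copper hsv [ 14 143 244] [ 12 141 255] red [  1 111 161] [  2 146 188] bore [23 52 44]
copper [225.4 232.5] [19.3 19.9] [233.7 259.7] [15.3 24.4] [0.4588 0.1757 0.0045] 0.0039
pad [209.5 171.3] [27.5 28.6] [167.5 241.4] [19.7 35.6] [0.6323 0.2262 0.0078] 0.004
flangeface [351.2 185.2] [33.6 35.4] [283.5 182. ] [20.1 33.8] [ 0.5895 -0.1697  0.0354] 0.0036
dial [292.5 245. ] [19.7 19.8] [296.3 222.5] [11.2 21. ] [ 0.424  -0.0111  0.0293] 0.0052
bore [158.7 238. ] [6.6 6.9] [179.7 269.8] [ 6.5 12.3] [0.4353 0.3367 0.0816] 0.0038
side tube brass [((np.float64(304.54), np.float64(199.83)), 41, (301, 196, 9, 9)), ((np.float64(340.06), np.float64(207.82)), 62, (336, 204, 10, 9))] gstem [((np.float64(311.05), np.float64(228.41)), 22, (306, 227, 10, 4))]
tube end [ 0.49674402 -0.14999127  0.01355786] 0.002215985992366967
red top [] [((np.float64(162.5), np.float64(259.5)), 10, (160, 259, 6, 2)), ((np.float64(170.33), np.float64(258.33)), 9, (168, 258, 6, 2))]
red side []
copper [0.4601 0.1768 0.006 ] [0.4554 0.1763 0.006 ]
pad [0.6329 0.2271 0.011 ] [0.6257 0.2282 0.011 ]
flangeface [ 0.5937 -0.1706  0.023 ] [ 0.6046 -0.1917  0.023 ]
dial [ 0.4262 -0.0096  0.028 ] [ 0.423  -0.0141  0.028 ]
bore [0.4368 0.3387 0.08  ] [0.4352 0.3346 0.08  ]
```

```bash
cat >> h.py <<'E'
def yaw():
    from plant import sensors
    o=sensors.get_obs(); M=Ro.from_rotvec(o["orientation"]).as_matrix(); return o,M,np.degrees(np.arctan2(M[1,1],M[0,1]))
def go(x,y,z,psi=None):
    o,M,p=yaw(); d=np.array([x,y,z])-o["ee_pos"]; turn=0 if psi is None else (psi-p+90)%180-90
    print("t",o["time"],"yaw",round(p,1),"inc cm",(M.T@d*100).round(2),"turn",round(-np.radians(turn),3),"F",o["wrist_force"].round(1),"gap",round(o["finger_gap"],4),"q",o["joint_pos"].round(2))
E
python3 - <<'E'
from h import *
t=pickle.load(open("pics/top0.pkl","rb"))
b=np.array([.4368,.3387]); 
for z in(.036,.05): w=onz(t,(166.4,258.9),z)[0]; d=w[:2]-b; print("wheel",w,np.linalg.norm(d),np.degrees(np.arctan2(d[1],d[0])))
a,c=onz(t,[(162.5,259.5),(170.33,258.33)],.036)[:,:2]; print("wheel line",np.degrees(np.arctan2(*(c-a)[::-1])))
g=onz(t,(300.,257.),.014)[0][:2]-np.array([.4262,-.0096]); print("gauge stem",np.linalg.norm(g),np.degrees(np.arctan2(g[1],g[0])))
e=onz(t,[(343.42,219.97),(352.42,257.3)],.012); print("tube",e.mean(0),np.degrees(np.arctan2(*(e[0]-e[1])[1::-1])))
go(.460,.177,.16)
E
```

```text
wheel [0.38438239 0.32876184 0.036     ] 0.053351412021851 -169.26438235075634
wheel [0.38396223 0.32455564 0.05      ] 0.054698193499695694 -165.0136358363744
wheel line -80.84524898926695
gauge stem 0.0377594953240911 -146.61203097273832
tube [ 0.44677194 -0.16130179  0.012     ] 12.915708617549546
t 0.1 yaw -70.4 inc cm [ 49.27 -68.68  14.4 ] turn -0.0 F [ 0.5 -0.7 -0.7] gap 0.0853 q [-1.27  0.12  1.44 -0.    1.58 -0.04]
```

Call:
arm_command(increments=[49.3, -68.7, 0, 0, 49.3, -68.7, 0, 0, 49.3, -68.7, 0, 0, 49.3, -68.7, 0, 0, 49.3, -68.7, 0, 0], jaw=6.6)

```text
time: 0.6
ee_pos: [0.2959, -0.3935, 0.3035]
orientation: [-3.095, -0.535, 0.0]
wrist_force: [0.3, 0.1, 0.7]
finger_gap: 0.0659
```

Call:
arm_command(increments=[34.7, -48.3, 0, 0, 34.7, -48.3, 0, 0, 34.7, -48.3, 0, 0, 34.7, -48.3, 0, 0, 34.7, -48.3, 0, 0])

```text
time: 1.1
ee_pos: [0.3648, -0.1533, 0.3038]
orientation: [3.095, 0.535, 0.001]
wrist_force: [1.5, -0.3, 0.2]
finger_gap: 0.0662
```

```bash
python3 -c "
from h import *
go(.460,.177,.16)"
```

```text
t 1.1 yaw -70.4 inc cm [ 20.04 -27.93  14.38] turn -0.0 F [ 1.5 -0.3  0.2] gap 0.0662 q [-0.46 -0.53  1.99  0.    1.68  0.77]
```

Call:
arm_command(increments=[20, -27.9, 0, 0, 20, -27.9, 0, 0, 20, -27.9, 0, 0, 20, -27.9, 0, 0, 20, -27.9, 5, 0])

```text
time: 1.6
ee_pos: [0.4335, 0.0849, 0.2891]
orientation: [3.095, 0.537, 0.005]
wrist_force: [2.2, -1.4, -0.2]
finger_gap: 0.0661
```

Call:
arm_command(increments=[3.5, -4.9, 14, 0, 3.5, -4.9, 14, 0, 3.5, -4.9, 14, 0, 3.5, -4.9, 14, 0, 3.5, -4.9, 14, 0])

```text
time: 2.1
ee_pos: [0.4493, 0.1404, 0.1471]
orientation: [3.095, 0.537, -0.003]
wrist_force: [0.8, 0.1, 0.6]
finger_gap: 0.0661
```

```bash
python3 - <<'E'
from h import *
from plant import cams
go(.460,.177,.09)
im=[]
for n,c in(("top",(225,232)),("side",(233,250))):
    s=cams.snapshot(n); pickle.dump(s,open(f"pics/{n}1.pkl","wb")); i=s["image"]; u,v=c
    im.append(cv2.resize(i[v-50:v+50,u-65:u+65],None,fx=3,fy=3,interpolation=cv2.INTER_CUBIC))
cv2.imwrite("pics/c1.png",np.hstack(im)[:,:,::-1])
E
```

```text
t 2.1 yaw -70.3 inc cm [ 2.25 -3.09  5.71] turn -0.0 F [0.8 0.1 0.6] gap 0.0661 q [ 0.25 -0.25  2.05 -0.    1.35  1.48]
```

View pics/c1.png

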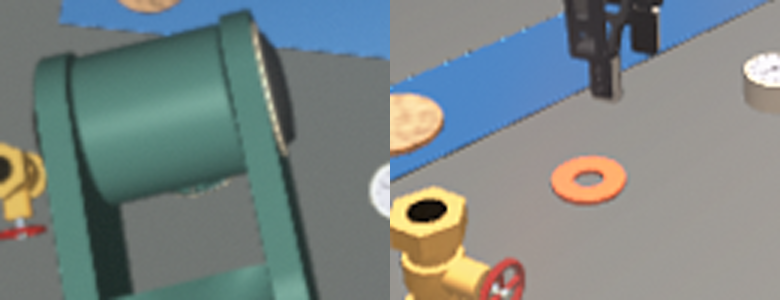

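The top view is covered by the wrist. The side crop shows the open fingers at (200,75), still behind the ring at (200,178). I'll move over the ring and lower.

Call:
arm_command(increments=[2.2, -3.1, 0, 0, 2.2, -3.1, 3, 0, 2.2, -3.1, 6, 0, 2.2, -3.1, 6, 0, 2.2, -3.1, 6.2, 0])

```text
time: 2.7
ee_pos: [0.4608, 0.1767, 0.0876]
orientation: [-3.096, -0.535, -0.003]
wrist_force: [0.4, 0.2, 1.1]
finger_gap: 0.0662
```

```bash
python3 - <<'E'
from h import *
from plant import cams
go(.460,.177,.07)
im=[]
for n,c in(("side",(233,250)),):
    s=cams.snapshot(n); pickle.dump(s,open(f"pics/{n}2.pkl","wb")); i=s["image"]; u,v=c
    im.append(cv2.resize(i[v-50:v+40,u-65:u+65],None,fx=5,fy=5,interpolation=cv2.INTER_CUBIC))
cv2.imwrite("pics/c2.png",np.hstack(im)[:,:,::-1])
E
```

```text
t 2.7 yaw -70.4 inc cm [-0.07 -0.06  1.76] turn -0.0 F [0.4 0.2 1.1] gap 0.0662 q [ 0.31 -0.14  2.06 -0.    1.22  1.54]
```

View pics/c2.png

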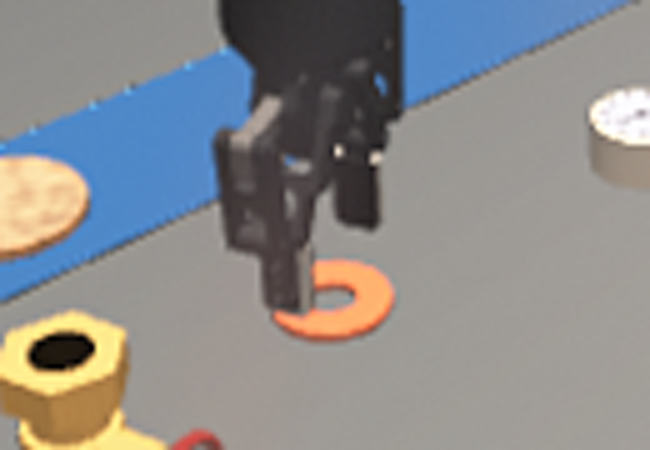

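The near finger's tip, at (288,305), is still above the ring; the ring is centred near (335,298) and the fingers straddle it. I'll lower gently until contact.

Call:
arm_command(increments=[-0.1, -0.05, 0.5, 0, -0.1, -0.05, 1.0, 0, -0.1, -0.05, 1.2, 0, -0.1, -0.05, 1.4, 0])

```text
time: 3.15
ee_pos: [0.4588, 0.1771, 0.0714]
orientation: [-3.096, -0.536, -0.0]
wrist_force: [0.0, -0.3, -0.2]
finger_gap: 0.0662
```

Call:
arm_command(increments=[0, 0, 0.15, 0, 0, 0, 0.3, 0, 0, 0, 0.3, 0])

```text
time: 3.45
ee_pos: [0.4588, 0.1771, 0.0682]
orientation: [3.096, 0.536, -0.0]
wrist_force: [-0.2, 0.5, 0.3]
finger_gap: 0.0661
```

Call:
arm_command(increments=[0, 0, 0.1, 0, 0, 0, 0.2, 0, 0, 0, 0.2, 0])

```text
time: 3.75
ee_pos: [0.4588, 0.1771, 0.0663]
orientation: [3.096, 0.536, -0.0]
wrist_force: [-0.6, -0.0, 0.5]
finger_gap: 0.0657
```

Call:
arm_command(increments=[0, 0, 0.1, 0, 0, 0, 0.1, 0])

```text
time: 3.95
ee_pos: [0.4589, 0.1771, 0.066]
orientation: [3.096, 0.536, -0.0]
wrist_force: [-5.0, -1.6, 8.7]
finger_gap: 0.0662
```

Call:
arm_command(increments=[0, 0, -0.4, 0, 0, 0, -0.4, 0])

```text
time: 4.15
ee_pos: [0.4591, 0.1772, 0.07]
orientation: [-3.095, -0.536, -0.001]
wrist_force: [1.1, -0.4, -0.8]
finger_gap: 0.0657
```

Call:
arm_command(increments=[0, 0, 0, 0, 0, 0, 0, 0, 0, 0, 0, 0, 0, 0, 0, 0, 0, 0, 0, 0], jaw=5.0, squeeze=35)

```text
time: 4.65
ee_pos: [0.459, 0.1772, 0.0702]
orientation: [-3.095, -0.536, -0.001]
wrist_force: [-5.0, -1.3, 10.9]
finger_gap: 0.0532
```

```bash
python3 - <<'E'
from h import *
from plant import cams
s=cams.snapshot("side"); pickle.dump(s,open("pics/side3.pkl","wb")); u,v=233,250
cv2.imwrite("pics/c3.png",cv2.resize(s["image"][v-50:v+40,u-65:u+65],None,fx=5,fy=5,interpolation=cv2.INTER_CUBIC)[:,:,::-1])
E
```

```text
(no output)
```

View pics/c3.png

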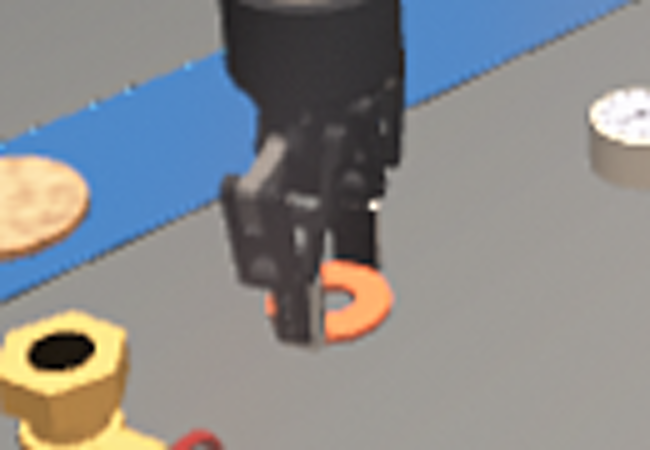

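The ring is still flat, spanning about (268–393, 260–340) with the near finger in front. The gap reads 53 mm, not 56. A short test lift will show whether it is held.

Call:
arm_command(increments=[0, 0, -1, 0, 0, 0, -2, 0, 0, 0, -3, 0, 0, 0, -4, 0, 0, 0, -4, 0])

```text
time: 5.2
ee_pos: [0.4594, 0.1773, 0.1113]
orientation: [-3.095, -0.536, -0.004]
wrist_force: [-0.0, 0.5, -0.8]
finger_gap: 0.0536
```

```bash
python3 - <<'E'
from h import *
from plant import cams
s=cams.snapshot("side"); pickle.dump(s,open("pics/side4.pkl","wb")); u,v=233,240
cv2.imwrite("pics/c4.png",cv2.resize(s["image"][v-50:v+40,u-65:u+65],None,fx=5,fy=5,interpolation=cv2.INTER_CUBIC)[:,:,::-1])
E
```

```text
(no output)
```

View pics/c4.png

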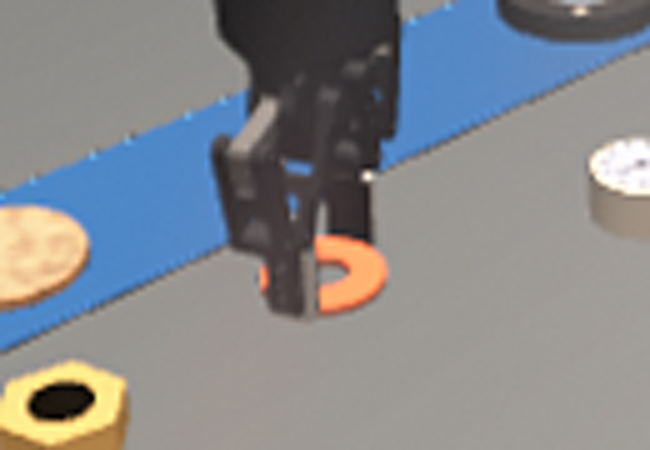

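The ring is held and level: it rose with the fingers to (325,275), and the load is 0.8 N. Moving on to the flange.

```bash
python3 -c "
from h import *
go(.593,-.171,.14)"
```

```text
t 5.25 yaw -70.4 inc cm [ 0.91 37.29 -2.97] turn -0.0 F [-0.5 -0.6 -1.4] gap 0.0535 q [ 0.32 -0.17  2.04  0.    1.26  1.54]
```

Call:
arm_command(increments=[0.2, 3, -3, 0, 0.3, 7, -3, 0, 0.4, 12, -3, 0, 0.5, 17, -3, 0, 0.6, 22, -3, 0])

```text
time: 5.75
ee_pos: [0.5386, -0.03, 0.1391]
orientation: [-3.095, -0.536, 0.0]
wrist_force: [-0.7, 0.7, -0.9]
finger_gap: 0.0535
```

Call:
arm_command(increments=[0.1, 5, 0, 0, 0.2, 10, 0, 0, 0.3, 13, 0, 0, 0.3, 15.2, 0, 0, 0.3, 15.2, 0, 0])

```text
time: 6.25
ee_pos: [0.5926, -0.1721, 0.1387]
orientation: [-3.096, -0.533, 0.001]
wrist_force: [0.5, 0.3, -0.6]
finger_gap: 0.0535
```

```bash
python3 -c "
from h import *
go(.593,-.171,.098)"
```

```text
t 6.25 yaw -70.5 inc cm [ 0.08 -0.08  4.07] turn -0.0 F [ 0.5  0.3 -0.6] gap 0.0535 q [-0.32  0.08  1.75 -0.    1.31  0.91]
```

Call:
arm_command(increments=[0.1, -0.1, 1.5, 0, 0.1, -0.1, 3, 0, 0.1, -0.1, 3.8, 0, 0.1, -0.1, 4.1, 0])

```text
time: 6.65
ee_pos: [0.5923, -0.168, 0.0966]
orientation: [-3.094, -0.537, 0.003]
wrist_force: [-0.0, -0.7, -0.2]
finger_gap: 0.0532
```

Call:
arm_command(increments=[0, 0, 0.1, 0, 0, 0, 0.2, 0, 0, 0, 0.3, 0])

```text
time: 6.95
ee_pos: [0.5931, -0.1689, 0.0959]
orientation: [3.095, 0.536, 0.001]
wrist_force: [-0.3, 0.8, -0.9]
finger_gap: 0.0535
```

Call:
arm_command(increments=[0, 0, 0.1, 0, 0, 0, 0.15, 0])

```text
time: 7.15
ee_pos: [0.593, -0.169, 0.0941]
orientation: [3.095, 0.536, 0.0]
wrist_force: [-0.4, 0.0, -1.2]
finger_gap: 0.0537
```

Call:
arm_command(increments=[-0.05, 0.2, 0, 0, -0.05, 0.2, 0.1, 0, -0.05, 0.2, 0.1, 0])

```text
time: 7.45
ee_pos: [0.5932, -0.1713, 0.0933]
orientation: [3.095, 0.535, 0.0]
wrist_force: [-2.0, -2.5, 2.5]
finger_gap: 0.0535
```

Call:
arm_command(increments=[0, 0, 0.1, 0, 0, 0, 0.1, 0])

```text
time: 7.65
ee_pos: [0.5933, -0.1713, 0.0932]
orientation: [3.095, 0.536, 0.001]
wrist_force: [-7.2, 0.7, 13.9]
finger_gap: 0.0534
```

Call:
arm_command(increments=[0, 0, -0.1, 0, 0, 0, -0.1, 0, 0, 0, -0.1, 0], jaw=6.6)

```text
time: 7.95
ee_pos: [0.5931, -0.171, 0.0927]
orientation: [-3.095, -0.536, 0.0]
wrist_force: [0.4, 0.7, 0.3]
finger_gap: 0.0661
```

Call:
arm_command(increments=[0, 0, -1, 0, 0, 0, -5, 0, 0, 0, -10, 0, 0, 0, -12, 0, 0, 0, -12, 0])

```text
time: 8.45
ee_pos: [0.5941, -0.1713, 0.2178]
orientation: [3.093, 0.535, 0.009]
wrist_force: [-0.3, 0.5, 0.0]
finger_gap: 0.0662
```

```bash
python3 -c "
from h import *
go(.436,.338,.215,-80)"
```

```text
t 8.45 yaw -70.4 inc cm [  2.23 -53.28   0.09] turn 0.168 F [-0.3  0.5  0. ] gap 0.0662 q [-0.32  0.03  1.68  0.    1.43  0.91]
```

Call:
arm_command(increments=[1, -26, 0, 0.1, 1, -26, 0, 0.17, 1, -26, 0, 0.17, 1, -26, 0, 0.17, 1, -26, 0, 0.17], jaw=6.6)

```text
time: 8.95
ee_pos: [0.517, 0.0691, 0.2124]
orientation: [-3.13, -0.27, 0.001]
wrist_force: [-0.0, 0.2, 0.2]
finger_gap: 0.0657
```

```bash
python3 -c "
from h import *
go(.436,.338,.215,-80)"
```

```text
t 8.95 yaw -80.1 inc cm [ -3.37 -27.88  -0.25] turn -0.002 F [-0.   0.2  0.2] gap 0.0657 q [ 0.08 -0.18  1.88  0.    1.44  1.48]
```

Call:
arm_command(increments=[-3.4, -27.9, 0, 0, -3.4, -27.9, 0, 0, -3.4, -27.9, 0, 0, -3.4, -27.9, 0, 0, -3.4, -27.9, 0, 0])

```text
time: 9.45
ee_pos: [0.4445, 0.3085, 0.2125]
orientation: [3.13, 0.271, -0.001]
wrist_force: [1.2, -1.3, 0.1]
finger_gap: 0.0661
```

Call:
arm_command(increments=[-0.4, -3.1, 0, 0, -0.4, -3.1, 0, 0, -0.4, -3.1, 0, 0])

```text
time: 9.75
ee_pos: [0.436, 0.3369, 0.2122]
orientation: [3.129, 0.273, -0.002]
wrist_force: [0.0, 0.3, -0.4]
finger_gap: 0.066
```

```bash
cat > ck.py <<'E'
from h import *
from plant import cams
import sys
n=sys.argv[1]
t=cams.snapshot("top"); s=cams.snapshot("side"); pickle.dump((t,s),open(f"pics/p{n}.pkl","wb"))
def ell(m):
    cs,_=cv2.findContours(m,cv2.RETR_EXTERNAL,cv2.CHAIN_APPROX_NONE); c=max(cs,key=cv2.contourArea)
    return cv2.fitEllipse(cv2.convexHull(c))
E
python3 - a <<'E'
exec(open("ck.py").read())
r=ell(mask(t,(0,120,120),(22,255,255),(330,165,372,205))); print("ring",r,onz(t,r[0],.029))
m=mask(t,(95,150,60),(128,255,255),(300,150,395,220)); k=np.zeros_like(m);k[165:206,330:373]=cv2.bitwise_not(m)[165:206,330:373]
k=cv2.morphologyEx(k,cv2.MORPH_OPEN,np.ones((5,5),np.uint8))
print(blobs(k)); f=ell(k); print("flange",f,onz(t,f[0],.021))
go(.436,.338,.215,-80)
a=cv2.resize(t["image"][150:220,310:395],None,fx=6,fy=6,interpolation=cv2.INTER_CUBIC)
cv2.imwrite("pics/c5.png",a[:,:,::-1])
E
```

```text
ring ((351.0, 184.44203186035156), (18.072002410888672, 18.575044631958008), 90.0) [[ 0.59450553 -0.1691162   0.029     ]]
[((np.float64(351.0), np.float64(185.0)), 1763, (330, 165, 43, 41))]Traceback (most recent call last):
  File "<stdin>", line 5, in <module>
  File "<string>", line 8, in ell
cv2.error: OpenCV(4.12.0) /io/opencv/modules/imgproc/src/shapedescr.cpp:361: error: (-201:Incorrect size of input array) There should be at least 5 points to fit the ellipse in function 'fitEllipseNoDirect'
```

```bash
python3 - <<'E'
from h import *
t,s=pickle.load(open("pics/pa.pkl","rb")); t0=pickle.load(open("pics/top0.pkl","rb"))
def fl(t):
    h=cv2.cvtColor(t["image"],cv2.COLOR_RGB2HSV); m=cv2.bitwise_not(cv2.inRange(h,np.array((95,110,50)),np.array((128,255,255))))
    k=np.zeros_like(m); k[167:205,330:372]=m[167:205,330:372]; k=cv2.morphologyEx(k,cv2.MORPH_OPEN,np.ones((5,5),np.uint8))
    n,l,st,c=cv2.connectedComponentsWithStats(k); i=l[185,351]; cs,_=cv2.findContours((l==i).astype(np.uint8),cv2.RETR_EXTERNAL,cv2.CHAIN_APPROX_NONE)
    return cv2.fitEllipse(cv2.convexHull(cs[0]))
for x in(t0,t): f=fl(x); print("flange",f,onz(x,f[0],.019))
go(.436,.338,.215,-80)
a=cv2.resize(t["image"][150:220,310:395],None,fx=6,fy=6,interpolation=cv2.INTER_CUBIC)
cv2.imwrite("pics/c5.png",a[:,:,::-1])
E
```

```text
flange ((350.9387512207031, 185.62850952148438), (35.503387451171875, 36.27617263793945), 94.88665771484375) [[ 0.59333433 -0.17041699  0.019     ]]
flange ((350.95086669921875, 185.6263427734375), (35.56612777709961, 36.29864501953125), 97.0368423461914) [[ 0.59334076 -0.1704506   0.019     ]]
t 9.85 yaw -80.1 inc cm [-0.03 -0.22 -0.24] turn -0.002 F [ 0.5 -0.7 -0.5] gap 0.0664 q [ 0.61 -0.12  1.82 -0.    1.44  2.01]
```

View pics/c5.png

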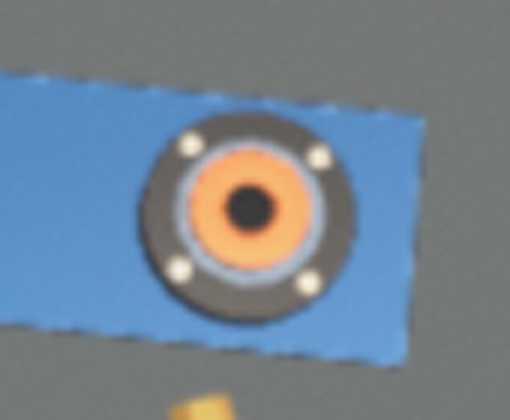

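The ring at (250,209) sits inside the even bright annulus centred at about (249,211), so it is flat and within about 1 mm of centre. Now the valve.

Call:
arm_command(increments=[-0.05, 0, 3, 0, -0.05, 0, 6, 0, -0.05, 0, 8, 0, -0.05, 0, 9, 0, -0.05, 0, 9, 0])

```text
time: 10.35
ee_pos: [0.436, 0.3356, 0.1219]
orientation: [3.129, 0.269, -0.003]
wrist_force: [-0.8, 0.7, 0.8]
finger_gap: 0.0663
```

Call:
arm_command(increments=[0, 0, 0, 0, 0, 0, 0, 0, 0, 0, 0, 0, 0, 0, 0, 0, 0, 0, 0, 0], jaw=3.8, squeeze=60)

```text
time: 10.85
ee_pos: [0.4366, 0.3368, 0.1246]
orientation: [-3.129, -0.271, -0.003]
wrist_force: [0.4, -2.0, 6.1]
finger_gap: 0.043
```

```bash
python3 -c "
from h import *
go(.436,.337,.215,-80)"
```

```text
t 10.85 yaw -80.1 inc cm [-0.03 -0.04 -9.04] turn -0.002 F [ 0.4 -2.   6.1] gap 0.043 q [ 0.61 -0.05  1.91 -0.    1.28  2.01]
```

Call:
arm_command(increments=[0, 0, -1, 0, 0, 0, -3, 0, 0, 0, -5, 0, 0, 0, -6.5, 0, 0, 0, -7, 0])

```text
time: 11.35
ee_pos: [0.4363, 0.3368, 0.195]
orientation: [-3.129, -0.271, -0.003]
wrist_force: [1.3, 0.1, -4.4]
finger_gap: 0.0431
```

```bash
python3 - <<'E'
exec(open("ck.py").read().replace('sys.argv[1]','"b"'))
go(.5927,-.1715,.19,-80)
cv2.imwrite("pics/c6.png",cv2.resize(s["image"][180:320,100:290],None,fx=3.5,fy=3.5,interpolation=cv2.INTER_CUBIC)[:,:,::-1])
E
```

```text
t 11.45 yaw -80.1 inc cm [ 6.69 52.75  0.33] turn -0.002 F [ 0.4 -0.6 -4.7] gap 0.0433 q [ 0.61 -0.1   1.84  0.    1.4   2.01]
```

View pics/c6.png

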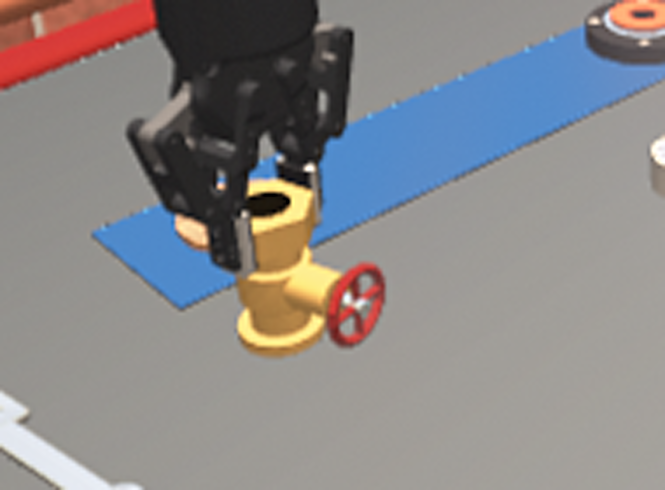

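The valve is held upright, with bore (267,204) and foot (280,335) in line. Carrying it to the flange.

Call:
arm_command(increments=[0.2, 2, 0, 0, 0.6, 5, 0, 0, 1.1, 9, 0, 0, 1.6, 13, 0, 0, 2.1, 17, 0, 0])

```text
time: 11.95
ee_pos: [0.4857, 0.1712, 0.1917]
orientation: [3.13, 0.272, -0.002]
wrist_force: [0.7, 0.9, -4.9]
finger_gap: 0.0433
```

Call:
arm_command(increments=[0.5, 4, 0, 0, 1, 8, 0, 0, 1.5, 12, 0, 0, 2.0, 16, 0, 0, 2.5, 20, 0, 0])

```text
time: 12.45
ee_pos: [0.5448, -0.0217, 0.1918]
orientation: [-3.13, -0.271, 0.002]
wrist_force: [0.3, -0.5, -4.5]
finger_gap: 0.0434
```

Call:
arm_command(increments=[0.5, 4, 0, 0, 1, 8, 0, 0, 1.5, 12, 0, 0, 1.9, 14.5, 0, 0, 2.2, 15.7, 0, 0])

```text
time: 12.95
ee_pos: [0.5935, -0.1729, 0.1914]
orientation: [-3.13, -0.268, 0.003]
wrist_force: [-0.4, 0.2, -5.9]
finger_gap: 0.043
```

Call:
arm_command(increments=[0, 0, 0.5, 0, 0, 0, 1, 0, 0, 0, 1, 0])

```text
time: 13.25
ee_pos: [0.593, -0.1697, 0.1815]
orientation: [-3.129, -0.272, 0.003]
wrist_force: [-0.9, 0.1, -5.7]
finger_gap: 0.0429
```

```bash
python3 -c "
from h import *
go(.5935,-.1715,.16,-80)"
```

```text
t 13.25 yaw -80.0 inc cm [0.02 0.19 2.15] turn -0.001 F [-0.9  0.1 -5.7] gap 0.0429 q [-0.32  0.05  1.71  0.    1.38  1.08]
```

Call:
arm_command(increments=[0.05, 0.15, 0.6, 0, 0.05, 0.15, 1.2, 0, 0.05, 0.15, 1.8, 0, 0.05, 0.15, 2.1, 0, 0.05, 0.15, 2.1, 0])

```text
time: 13.75
ee_pos: [0.5941, -0.1722, 0.1612]
orientation: [-3.129, -0.271, 0.001]
wrist_force: [0.5, 1.1, -4.5]
finger_gap: 0.0433
```

```bash
python3 -c "
from h import *
go(.5935,-.1715,.155,-80)"
```

```text
t 13.75 yaw -80.1 inc cm [-0.05 -0.08  0.62] turn -0.002 F [ 0.5  1.1 -4.5] gap 0.0433 q [-0.32  0.07  1.73  0.    1.35  1.07]
```

Call:
arm_command(increments=[-0.05, -0.07, 0.2, 0, -0.05, -0.07, 0.4, 0, -0.05, -0.07, 0.6, 0, -0.05, -0.07, 0.6, 0])

```text
time: 14.15
ee_pos: [0.5936, -0.1717, 0.1556]
orientation: [-3.13, -0.271, 0.001]
wrist_force: [-0.2, -0.3, -4.4]
finger_gap: 0.0431
```

Call:
arm_command(increments=[0, 0, 0.1, 0, 0, 0, 0.15, 0, 0, 0, 0.15, 0])

```text
time: 14.45
ee_pos: [0.5937, -0.1717, 0.1544]
orientation: [3.13, 0.271, -0.0]
wrist_force: [-0.2, -0.2, -5.5]
finger_gap: 0.0433
```

Call:
arm_command(increments=[0, 0, 0.1, 0, 0, 0, 0.1, 0])

```text
time: 14.65
ee_pos: [0.5938, -0.1717, 0.1536]
orientation: [3.13, 0.271, 0.001]
wrist_force: [1.1, -0.1, -3.3]
finger_gap: 0.0428
```

Call:
arm_command(increments=[0, 0, 0.1, 0, 0, 0, 0.1, 0])

```text
time: 14.85
ee_pos: [0.594, -0.1717, 0.1536]
orientation: [3.13, 0.271, 0.002]
wrist_force: [-2.5, 1.9, 5.7]
finger_gap: 0.0429
```

Contact came at 0.1536, as predicted. Release and withdraw.

Call:
arm_command(increments=[0, 0, 0, 0, 0, 0, 0, 0, 0, 0, 0, 0, 0, 0, 0, 0], jaw=6.6)

```text
time: 15.25
ee_pos: [0.5937, -0.1717, 0.1524]
orientation: [3.13, 0.271, 0.0]
wrist_force: [-0.2, 0.3, -0.1]
finger_gap: 0.066
```

Call:
arm_command(increments=[0, 0, -1, 0, 0, 0, -3, 0, 0, 0, -6, 0, 0, 0, -9, 0, 0, 0, -9, 0])

```text
time: 15.75
ee_pos: [0.5947, -0.172, 0.248]
orientation: [3.127, 0.271, 0.01]
wrist_force: [0.5, 0.1, 1.2]
finger_gap: 0.0661
```

```bash
python3 -c "
from h import *
go(.425,-.0115,.215,-56.6)"
```

```text
t 15.75 yaw -80.1 inc cm [-13.98 -18.74   3.16] turn -0.41 F [0.5 0.1 1.2] gap 0.0661 q [-0.32  0.01  1.64 -0.    1.48  1.08]
```

Call:
arm_command(increments=[-14, -18.7, 0, -0.14, -14, -18.7, 0, -0.28, -14, -18.7, 0, -0.41, -14, -18.7, 0, -0.41, -14, -18.7, 3, -0.41])

```text
time: 16.25
ee_pos: [0.4228, -0.0103, 0.2153]
orientation: [3.007, 0.903, 0.009]
wrist_force: [0.8, 0.7, -0.6]
finger_gap: 0.0662
```

```bash
python3 - <<'E'
from h import *
go(.4248,-.0115,.16,-56.6)
exec(open("ck.py").read().replace('sys.argv[1]','"c"'))
a=cv2.resize(t["image"][150:220,310:395],None,fx=4.5,fy=4.5,interpolation=cv2.INTER_CUBIC)
b=cv2.resize(s["image"][130:210,250:345],None,fx=4,fy=4,interpolation=cv2.INTER_CUBIC)
c=np.zeros((320,a.shape[1]+b.shape[1],3),np.uint8); c[:315,:a.shape[1]]=a; c[:,a.shape[1]:]=b
cv2.imwrite("pics/c7.png",c[:,:,::-1])
E
```

```text
t 16.25 yaw -56.6 inc cm [0.08 0.2  5.53] turn 0.001 F [ 0.8  0.7 -0.6] gap 0.0662 q [-0.08 -0.43  2.07  0.    1.5   0.9 ]
```

View pics/c7.png

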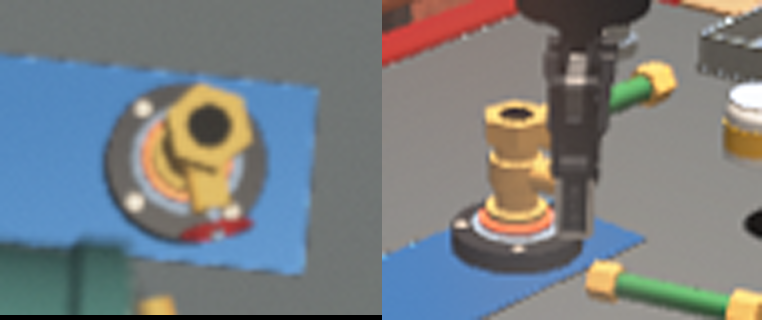

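The valve stands upright on the ring in both views: bore (209,124) in the top half, foot on the ring at (517,212) in the side half. I'll check the centring from the bore while going on to the gauge.

```bash
python3 - <<'E'
from h import *
t,s=pickle.load(open("pics/pc.pkl","rb"))
exec(open("ck.py").read().split("def ell")[1].join(["def ell",""]))
r=ell(mask(t,(0,0,0),(180,255,75),(350,171,363,184))); print(r,onz(t,r[0],.109))
r2=ell(mask(s,(0,0,0),(180,255,75),(373-250+250-0,0,374,1))) if 0 else None
E
```

```text
((355.88360595703125, 177.43775939941406), (6.761162757873535, 7.456552505493164), 158.4879150390625) [[ 0.59536369 -0.16971105  0.109     ]]
```

Call:
arm_command(increments=[0.1, 0.1, 4, 0, 0.1, 0.1, 8, 0, 0.1, 0.1, 11, 0, 0.1, 0.1, 12.5, 0, 0.1, 0.1, 12.5, 0])

```text
time: 16.85
ee_pos: [0.4245, -0.0121, 0.0857]
orientation: [-3.008, -0.902, 0.005]
wrist_force: [0.9, -1.1, -0.3]
finger_gap: 0.066
```

```bash
python3 -c "
from h import *
go(.4248,-.0115,.072,-56.6)"
```

```text
t 16.85 yaw -56.6 inc cm [ 0.06 -0.03  1.37] turn -0.0 F [ 0.9 -1.1 -0.3] gap 0.066 q [-0.09 -0.31  2.2  -0.    1.25  0.9 ]
```

The valve is about 1 mm off the ring centre. Now to grip the gauge.

Call:
arm_command(increments=[0, 0, 0.6, 0, 0, 0, 1.1, 0, 0, 0, 1.1, 0])

```text
time: 17.15
ee_pos: [0.4252, -0.0119, 0.0766]
orientation: [3.009, 0.902, 0.001]
wrist_force: [0.7, 0.0, 0.2]
finger_gap: 0.0662
```

Call:
arm_command(increments=[0, 0, 0, 0, 0, 0, 0, 0, 0, 0, 0, 0, 0, 0, 0, 0, 0, 0, 0, 0], jaw=4.5, squeeze=50)

```text
time: 17.65
ee_pos: [0.4254, -0.0119, 0.0773]
orientation: [3.009, 0.903, 0.002]
wrist_force: [-1.0, -0.1, 6.4]
finger_gap: 0.0504
```

```bash
python3 -c "
from h import *
go(.632,.226,.14)"
```

```text
t 17.65 yaw -56.6 inc cm [30.34 -8.48 -6.25] turn -0.0 F [-1.  -0.1  6.4] gap 0.0504 q [-0.09 -0.29  2.2  -0.    1.23  0.9 ]
```

Call:
arm_command(increments=[0, 0, -1, 0, 0, 0, -2.5, 0, 1, -0.3, -4.5, 0, 4, -1.1, -6.2, 0, 8, -2.2, -6.2, 0])

```text
time: 18.15
ee_pos: [0.4809, 0.0508, 0.1419]
orientation: [3.009, 0.9, 0.007]
wrist_force: [0.5, -0.2, -1.8]
finger_gap: 0.0503
```

Call:
arm_command(increments=[4, -1.1, 0, 0, 8, -2.2, 0, 0, 13, -3.6, 0, 0, 18, -5, 0, 0, 20.5, -5.8, 0, 0])

```text
time: 18.65
ee_pos: [0.6205, 0.2144, 0.1387]
orientation: [-3.008, -0.904, -0.0]
wrist_force: [0.7, -0.4, -1.9]
finger_gap: 0.0504
```

```bash
python3 -c "
from h import *
go(.632,.226,.094)"
```

```text
t 18.65 yaw -56.6 inc cm [ 1.6  -0.34  4.47] turn -0.0 F [ 0.7 -0.4 -1.9] gap 0.0504 q [0.29 0.17 1.66 0.   1.32 1.28]
```

Call:
arm_command(increments=[1.2, -0.3, 0, 0, 1.7, -0.4, 1.5, 0, 1.7, -0.4, 3, 0, 1.7, -0.4, 4, 0, 1.7, -0.4, 4.3, 0])

```text
time: 19.15
ee_pos: [0.6298, 0.2234, 0.0933]
orientation: [3.009, 0.901, -0.004]
wrist_force: [0.2, 0.0, -3.4]
finger_gap: 0.0502
```

```bash
python3 -c "
from h import *
go(.632,.226,.089)"
```

```text
t 19.15 yaw -56.7 inc cm [ 0.33 -0.1   0.43] turn -0.0 F [ 0.2  0.  -3.4] gap 0.0502 q [ 0.3   0.23  1.66 -0.    1.25  1.29]
```

Call:
arm_command(increments=[0.2, -0.05, 0.1, 0, 0.2, -0.05, 0.2, 0, 0.2, -0.05, 0.3, 0])

```text
time: 19.45
ee_pos: [0.6326, 0.226, 0.0931]
orientation: [-3.009, -0.902, -0.002]
wrist_force: [0.1, 0.6, -2.2]
finger_gap: 0.0505
```

Call:
arm_command(increments=[0, 0, 0.1, 0, 0, 0, 0.15, 0])

```text
time: 19.65
ee_pos: [0.6324, 0.2261, 0.0911]
orientation: [-3.009, -0.903, -0.0]
wrist_force: [-0.0, 0.6, -2.2]
finger_gap: 0.0505
```

Call:
arm_command(increments=[0, 0, 0.1, 0, 0, 0, 0.2, 0, 0, 0, 0.2, 0])

```text
time: 19.95
ee_pos: [0.6323, 0.226, 0.0888]
orientation: [-3.009, -0.903, 0.0]
wrist_force: [1.2, -1.1, -1.8]
finger_gap: 0.0505
```

Call:
arm_command(increments=[0, 0, 0.1, 0, 0, 0, 0.1, 0])

```text
time: 20.15
ee_pos: [0.6324, 0.226, 0.0883]
orientation: [-3.009, -0.903, -0.0]
wrist_force: [-2.8, -0.6, 2.9]
finger_gap: 0.0506
```

Call:
arm_command(increments=[0, 0, 0, 0, 0, 0, 0, 0, 0, 0, 0, 0], jaw=6.6)

```text
time: 20.45
ee_pos: [0.6324, 0.226, 0.0879]
orientation: [-3.009, -0.902, -0.0]
wrist_force: [0.1, -0.3, 0.7]
finger_gap: 0.0659
```

Call:
arm_command(increments=[0, 0, -1, 0, 0, 0, -4, 0, 0, 0, -8, 0, 0, 0, -12, 0, 0, 0, -12, 0])

```text
time: 20.95
ee_pos: [0.6338, 0.2265, 0.2155]
orientation: [-3.009, -0.903, -0.014]
wrist_force: [0.1, -0.5, 1.4]
finger_gap: 0.066
```

```bash
python3 -c "
from h import *
go(.4454,-.1632,.21,-77.1)"
```

```text
t 20.95 yaw -56.6 inc cm [-37.18  22.17   0.28] turn 0.358 F [ 0.1 -0.5  1.4] gap 0.066 q [0.31 0.14 1.56 0.   1.43 1.29]
```

Call:
arm_command(increments=[-37, 22, 0, 0.14, -37, 22, 0, 0.28, -37, 22, 0, 0.36, -37, 22, 0, 0.36, -37, 22, 0, 0.36], jaw=4.2)

```text
time: 21.45
ee_pos: [0.5221, -0.0003, 0.2084]
orientation: [3.122, 0.35, 0.001]
wrist_force: [0.6, -0.8, 0.4]
finger_gap: 0.0417
```

```bash
python3 - <<'E'
from h import *
go(.4454,-.1632,.21,-77.1)
exec(open("ck.py").read().replace('sys.argv[1]','"d"'))
try:
    r=ell(mask(t,(0,0,150),(180,60,255),(192,150,232,190))); print("dial",r,onz(t,r[0],.039),"pad top est .6329 .2271")
except Exception as e: print(e)
E
```

```text
t 21.45 yaw -77.2 inc cm [-11.08  14.19  -0.17] turn -0.002 F [ 0.6 -0.8  0.4] gap 0.0417 q [-0.05 -0.18  1.89 -0.    1.43  1.3 ]
dial ((207.47500610351562, 169.00308227539062), (18.48854637145996, 19.1204776763916), 62.47386169433594) [[0.63248962 0.22726765 0.039     ]] pad top est .6329 .2271
```

The gauge is within 0.5 mm of the pad centre. On to the tube.

Call:
arm_command(increments=[-11, 14.1, 0, 0, -11, 14.1, 0, 0, -11, 14.1, 0, 0, -11, 14.1, 0, 0, -11, 14.1, 3, 0])

```text
time: 22.05
ee_pos: [0.4473, -0.1637, 0.1815]
orientation: [3.119, 0.344, 0.009]
wrist_force: [0.8, 0.8, -0.9]
finger_gap: 0.042
```

Call:
arm_command(increments=[0, 0, 3, 0, 0, 0, 6, 0, 0, 0, 7, 0])

```text
time: 22.35
ee_pos: [0.4463, -0.1602, 0.1055]
orientation: [-3.121, -0.349, 0.004]
wrist_force: [-0.2, 0.7, -0.0]
finger_gap: 0.0419
```

```bash
python3 - <<'E'
from h import *
go(.4454,-.1632,.075,-77.1)
E
```

```text
t 22.35 yaw -77.2 inc cm [-0.14  0.28  3.05] turn -0.002 F [-0.2  0.7 -0. ] gap 0.0419 q [-0.4  -0.2   2.08  0.    1.27  0.95]
```

Call:
arm_command(increments=[-0.1, 0.2, 0.8, 0, -0.1, 0.2, 1.6, 0, -0.1, 0.2, 2.4, 0, -0.1, 0.2, 2.6, 0, -0.1, 0.2, 2.6, 0])

```text
time: 22.85
ee_pos: [0.4467, -0.1629, 0.082]
orientation: [3.122, 0.349, 0.0]
wrist_force: [-0.3, 0.3, -0.0]
finger_gap: 0.0419
```

Call:
arm_command(increments=[0, 0, 0, 0, 0, 0, 0, 0, 0, 0, 0, 0, 0, 0, 0, 0, 0, 0, 0, 0], jaw=1.2, squeeze=40)

```text
time: 23.35
ee_pos: [0.4468, -0.163, 0.0825]
orientation: [3.122, 0.349, 0.001]
wrist_force: [-1.9, 0.8, 5.4]
finger_gap: 0.0161
```

```bash
python3 - <<'E'
from h import *
go(.612,.027,.13,-6)
E
```

```text
t 23.35 yaw -77.2 inc cm [ 20.31 -14.88  -4.74] turn -1.243 F [-1.9  0.8  5.4] gap 0.0161 q [-0.4  -0.17  2.1   0.    1.22  0.94]
```

Call:
arm_command(increments=[0, 0, -1, 0, 0, 0, -3, 0, 0, 0, -5, 0, 0, -2, -6, -0.12, 0, -5, -6, -0.25])

```text
time: 23.85
ee_pos: [0.436, -0.1145, 0.1441]
orientation: [3.052, 0.74, 0.003]
wrist_force: [-0.3, -0.4, -0.6]
finger_gap: 0.0163
```

```bash
python3 - <<'E'
from h import *
go(.612,.028,.13,-5.7)
E
```

```text
t 23.85 yaw -62.7 inc cm [22.17 -4.61  1.44] turn -0.996 F [-0.3 -0.4 -0.6] gap 0.0163 q [-0.31 -0.31  2.1  -0.    1.35  0.78]
```

Call:
arm_command(increments=[3, -0.6, 0, -0.13, 6.5, -1.3, 0, -0.27, 10.5, -2.1, 0, -0.41, 14.5, -3, 0, -0.55, 18, -3.8, 0, -0.69])

```text
time: 24.35
ee_pos: [0.5798, 0.0031, 0.1424]
orientation: [2.62, 1.733, 0.001]
wrist_force: [0.5, -0.4, -0.6]
finger_gap: 0.0162
```

```bash
python3 - <<'E'
from h import *
go(.612,.028,.13,-5.7)
E
```

```text
t 24.35 yaw -23.0 inc cm [3.55 1.99 1.24] turn -0.302 F [ 0.5 -0.4 -0.6] gap 0.0162 q [-0.04  0.    1.83  0.    1.31  0.36]
```

Call:
arm_command(increments=[2, 1, 0, -0.13, 3.4, 1.9, 0, -0.25, 3.5, 2, 1, -0.3, 3.5, 2, 2, -0.3, 3.5, 2, 3, -0.3])

```text
time: 24.85
ee_pos: [0.6105, 0.0257, 0.1113]
orientation: [-2.34, -2.096, 0.0]
wrist_force: [-0.1, -0.1, -1.4]
finger_gap: 0.0156
```

```bash
python3 - <<'E'
from h import *
go(.612,.028,.09,-5.7)
E
```

```text
t 24.85 yaw -6.3 inc cm [0.24 0.13 2.13] turn -0.01 F [-0.1 -0.1 -1.4] gap 0.0156 q [ 0.    0.1   1.78 -0.    1.26  0.11]
```

Call:
arm_command(increments=[0.1, 0.05, 0.8, -0.01, 0.1, 0.05, 1.6, -0.01, 0.1, 0.05, 2, -0.01, 0.1, 0.05, 2, -0.01])

```text
time: 25.25
ee_pos: [0.6111, 0.0267, 0.0913]
orientation: [-2.328, -2.109, 0.001]
wrist_force: [-0.6, 0.3, -0.5]
finger_gap: 0.0164
```

```bash
python3 - <<'E'
from h import *
go(.612,.028,.0865,-5.7)
E
```

```text
t 25.25 yaw -5.6 inc cm [0.14 0.08 0.48] turn 0.001 F [-0.6  0.3 -0.5] gap 0.0164 q [0.   0.12 1.8  0.   1.23 0.1 ]
```

Call:
arm_command(increments=[0.1, 0.1, 0.2, 0, 0.1, 0.1, 0.35, 0, 0.1, 0.1, 0.45, 0])

```text
time: 25.55
ee_pos: [0.6125, 0.0277, 0.0875]
orientation: [2.327, 2.11, 0.0]
wrist_force: [-0.7, 0.2, -0.2]
finger_gap: 0.0159
```

Call:
arm_command(increments=[0, 0, 0.1, 0, 0, 0, 0.1, 0])

```text
time: 25.75
ee_pos: [0.6124, 0.0277, 0.0864]
orientation: [-2.328, -2.11, 0.0]
wrist_force: [0.2, 0.4, -1.2]
finger_gap: 0.016
```

Call:
arm_command(increments=[0, 0, 0.1, 0, 0, 0, 0.15, 0])

```text
time: 25.95
ee_pos: [0.6126, 0.0277, 0.0856]
orientation: [2.327, 2.11, 0.0]
wrist_force: [-5.7, -0.0, 11.0]
finger_gap: 0.0161
```

Call:
arm_command(increments=[0, 0, 0.05, 0, 0, 0, 0.05, 0])

```text
time: 26.15
ee_pos: [0.6126, 0.0277, 0.0855]
orientation: [2.327, 2.11, 0.0]
wrist_force: [-6.1, -0.1, 11.6]
finger_gap: 0.0157
```

Call:
arm_command(increments=[0, 0, -0.15, 0, 0, 0, -0.15, 0])

```text
time: 26.35
ee_pos: [0.6125, 0.0277, 0.0862]
orientation: [2.327, 2.11, 0.001]
wrist_force: [-0.8, 0.9, -1.8]
finger_gap: 0.0163
```

Call:
arm_command(increments=[0, 0, 0, 0, 0, 0, 0, 0, 0, 0, 0, 0], jaw=3.8)

```text
time: 26.65
ee_pos: [0.6125, 0.0277, 0.0859]
orientation: [-2.328, -2.11, 0.0]
wrist_force: [-0.3, 0.1, 1.2]
finger_gap: 0.0377
```

Call:
arm_command(increments=[0, 0, -1, 0, 0, 0, -4, 0, 0, 0, -8, 0, 0, 0, -13, 0, 0, 0, -15, 0])

```text
time: 27.15
ee_pos: [0.6132, 0.0277, 0.2421]
orientation: [2.325, 2.107, 0.007]
wrist_force: [-0.0, 0.1, -0.7]
finger_gap: 0.0379
```

Call:
arm_command(increments=[-8, -15, 0, 0, -16, -15, 0, 0, -24, -15, 0, 0, -32, -15, 0, 0, -40, -15, 0, 0])

```text
time: 27.65
ee_pos: [0.4756, -0.1678, 0.2373]
orientation: [2.326, 2.11, 0.001]
wrist_force: [1.6, 0.7, 0.0]
finger_gap: 0.038
```

```bash
python3 - <<'E'
exec(open("ck.py").read().replace('sys.argv[1]','"e"'))
go(.4,-.45,.25)
g=((12,120,80),(35,255,255))
print("ends",blobs(mask(t,*g,(245,155,320,205))))
cv2.imwrite("pics/c8.png",cv2.resize(t["image"][130:320,120:480],None,fx=2.2,fy=2.2,interpolation=cv2.INTER_CUBIC)[:,:,::-1])
E
```

```text
t 27.75 yaw -5.9 inc cm [-28.54  -4.62  -1.26] turn -0.0 F [ 0.5  0.5 -0.1] gap 0.0382 q [-0.4  -0.24  1.89 -0.    1.49 -0.29]
ends [((np.float64(261.06), np.float64(176.59)), 49, (258, 173, 7, 8)), ((np.float64(297.79), np.float64(180.6)), 43, (295, 177, 6, 8))]
```

View pics/c8.png

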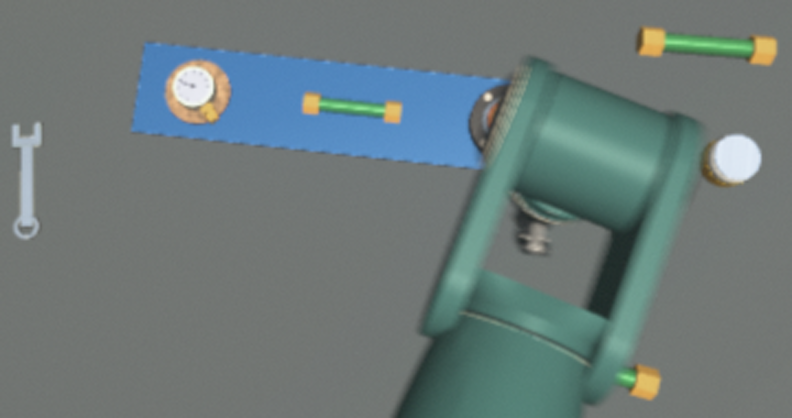

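Tube lies along the mat at (352,107) with the gauge on the pad at (195,88). The arm still hides the flange, so I'll move clear and run the final check.

Call:
arm_command(increments=[-5, -2, 0, 0, -10, -3, 0, 0, -15, -4, 0, 0, -20, -5, 0, 0, -24, -5, 0, 0])

```text
time: 28.25
ee_pos: [0.4026, -0.4023, 0.237]
orientation: [2.327, 2.109, 0.0]
wrist_force: [0.2, 0.1, 0.2]
finger_gap: 0.0379
```

Call:
arm_command(increments=[0, 0, 0, 0, 0, 0, 0, 0, 0, 0, 0, 0])

```text
time: 28.55
ee_pos: [0.4041, -0.3998, 0.2363]
orientation: [2.327, 2.111, 0.0]
wrist_force: [-0.4, -0.2, -0.7]
finger_gap: 0.0374
```

```bash
python3 - <<'E'
exec(open("ck.py").read().replace('sys.argv[1]','"f"'))
g=((12,120,80),(35,255,255))
e=[b[0] for b in sorted(blobs(mask(t,*g,(245,155,320,205))))]; P=onz(t,e,.015)
print("tube",P.mean(0),np.degrees(np.arctan2(*(P[0]-P[1])[1::-1])),"len",np.linalg.norm(P[0]-P[1]),"target .6131 .0284, 84.3")
gr=blobs(mask(t,(45,100,50),(80,255,255),(245,155,320,205)))[0][0]; print("green",onz(t,gr,.015))
r=ell(mask(t,(0,0,0),(180,255,75),(350,171,363,184))); print("bore",r,onz(t,r[0],.109))
a=cv2.resize(t["image"][140:260,150:430],None,fx=2.8,fy=2.8,interpolation=cv2.INTER_CUBIC)
b=cv2.resize(s["image"][150:270,120:360],None,fx=2,fy=2,interpolation=cv2.INTER_CUBIC)
c=np.zeros((576,784,3),np.uint8); c[:336]=a[:336,:784]; c[336:,:480]=b
cv2.imwrite("pics/c9.png",c[:,:,::-1])
E
```

```text
tube [0.61261474 0.02854465 0.015     ] 84.08580190045537 len 0.10340006737330662 target .6131 .0284, 84.3
green [[0.6135311 0.0294123 0.015    ]]
bore ((355.87078857421875, 177.3028564453125), (6.71796989440918, 7.1939849853515625), 146.7170867919922) [[ 0.59571724 -0.16968337  0.109     ]]
```

View pics/c9.png

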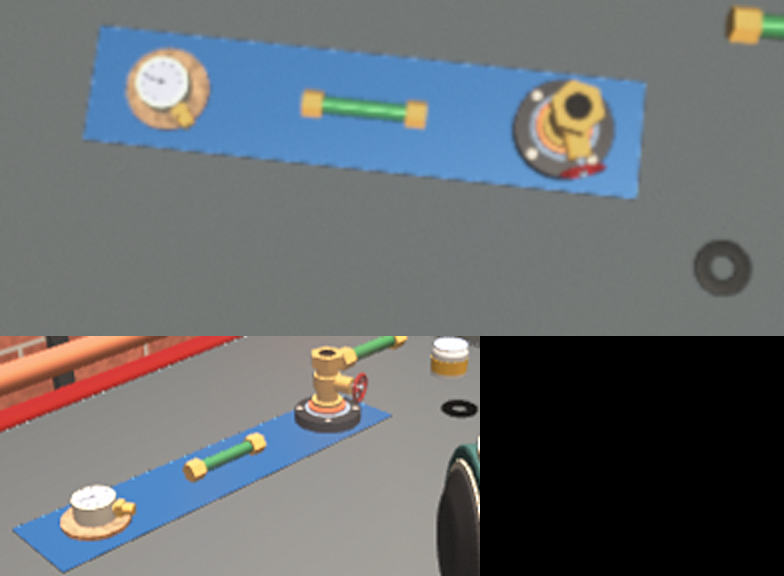

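The final picture shows everything in place: gauge at (162,85) on the pad, tube at (364,109) in the middle of the mat, valve upright on the ring at (565,125). Handing in.

```bash
python3 -c "
from plant import arm; print(arm.hand_in())"
```

```text
the job is handed in; nothing more can be done
None
```

I placed the copper gasket, the valve, the gauge and the smallest sight tube, in that order, and handed the job in at about 28.7 s. Nothing was knocked over or had to be redone.

Last checks, from the top camera:
- **Copper gasket:** flat, and within about 2 mm of the flange centre. The ellipse fit gave about 1.8 mm, while the bright rim around it looked even to under 1 mm. I measured this before the valve went on.
- **Valve:** upright in both views, about 1–1.5 mm from the gasket centre and 2–2.5 mm from the flange centre.
- **Gauge:** dial up, about 0.5 mm from the pad centre.
- **Tube:** 0.5–1.1 mm from the midpoint, and within 0.3° of the flange-to-pad line.
- **Bystanders:** I made no contact with the rubber gasket, wrench or tin. I saw all three in the last views but did not measure their positions.
- **Forces:** the highest wrist force I saw was about 16 N, in brief contacts; readings came only at the end of each move.

Disagreements between measurements:
- **Camera offset:** the top camera read about 1.4 mm (x) and 1.9 mm (y) off the arm's own frame. I allowed for this in the valve, gauge and tube moves.
- **Flange height:** my two-view measurement of the flange face was bad (35 mm instead of 23 mm, from mismatched outlines). I set that height by contact, which agreed with 23 mm.
- **Finger opening:** the jaw reading came out 1–2.5 mm below the true sizes of the parts.

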